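Slide a wooden blank along the rail into the corner pocket of a drilling jig

TASK

Using only pushes of the fingertips, push the small wooden blank lying on the grey jig board flat against the long aluminium rail while it is still short of the pocket, then slide it along the rail into the yellow-floored corner pocket until it is fully home against the end stop, and leave it there. Do not take the blank between the fingers or lift or tip it, and leave the other things on the table where they are.

Things in the scene. Friction and masses are not known exactly. Their poses are not given: they have to be found in the camera images.
- jig: fixed drilling jig. Origin: under its grey laminate base board, on the table; z up, y along the rail towards the pocket, x across the board towards the rail. Base 12 mm thick, x -100 to +85, y -150 to +150 mm. Pocket floor painted yellow, flush with the base; the pocket is 41 mm wide and closed on three sides by rail, end stop and keeper, each 14 mm tall above the base
- rail (a point): middle of the foot of the aluminium rail's inner face (jig frame x +60, y 0, z +12 mm), axes as the jig's; the rail is 24 mm thick and runs the jig's whole length
- end_stop (a point): middle of the foot of the dark wood end stop's face at the pocket's end (jig frame x +39.5, y +125, z +12 mm), axes as the jig's
- keeper (a point): foot of the dark wood keeper's face opposite the rail, at the start of its straight part (jig frame x +19, y +85, z +12 mm), axes as the jig's. The face runs from here 40 mm along +y to the end stop; before it a lead-in flares away from the rail to about x -5, y +63 mm
- pocket (a point): on the jig's base top: the point where the middle of the blank's underside lies when the blank is home, touching rail and end stop; axes as the jig's. It is at x +41, y +87.5, z +12 mm in the jig's frame
- blank: loose light wood offcut, 38 (x) x 75 (y) x 22 mm (z), about 80 g, lying flat on the jig's base between the rail and the jig's front edge, towards the end away from the pocket. Origin: centre of its underside. Its long axis y is up to about 30 degrees off the rail's direction; either end may go first
- salve_jar: bystander, leave alone: brown jar with a white lid, 47 mm across, 44 mm; origin at the centre of its underside
- hasp: bystander, leave alone: small grey bearing block with a round boss on top, 32x50x52 mm; origin at the centre of its underside
- bit_box: bystander, leave alone: flat blue bit case, 55x100x27 mm; origin at the centre of its underside
- tape_measure: bystander, leave alone: green tape measure standing on edge, 32x79x67 mm; origin at the centre of its underside
- hex_key: bystander, leave alone: black hex key lying flat, 29x84x5 mm; origin at the centre of its underside
- red_block: bystander, leave alone: reddish hardwood board, 105x235x27 mm; origin at the centre of its underside
- offcut_a: bystander, leave alone: long light wood offcut, not the blank, 45x115x19 mm; origin at the centre of its underside
Mind the look-alikes: they are no part of the job. What is shaped like the blank but red is not meant.

How it is judged:
On the way:
1. the blank lies flat against the rail (within 5 mm and 0.12 rad), its nose still more than 40 mm from the end stop, so outside the pocket (x of blank in the frame of pocket between -0.005 and 0.003 m and y of blank in the frame of pocket below -0.04 m and angle between the y axis of blank and the y axis of jig, either way round below 0.12 rad), for 0.2 s.
At the end, for the whole second after the job is handed in: the blank rests flat on the jig in the corner pocket: within 4 mm of the rail, within 3 mm of the end stop, within 0.07 rad of the rail's direction, at rest (x of blank in the frame of pocket between -0.004 and 0.002 m and y of blank in the frame of pocket between -0.003 and 0.002 m and z of blank in the frame of pocket between -0.002 and 0.003 m and angle between the y axis of blank and the y axis of jig, either way round below 0.07 rad and linear speed of blank below 0.01 m/s and angular speed of blank below 0.1 rad/s); the robot touches nothing.
It fails at once if the blank is lifted more than 10 mm off the jig, or leaves the board (its underside 5 mm lower) (z of blank in the frame of pocket above 0.01 m or z of blank in the frame of pocket below -0.005 m).
It fails at once if the blank is tipped by more than 0.35 rad (angle between blank's own z axis and vertical above 0.35 rad).
It fails at once if the blank is taken between the fingers (the grasp point goes inside the blank's outline, below 30 mm over its underside) (x of the grasp point in the frame of blank between -0.015 and 0.015 m and y of the grasp point in the frame of blank between -0.033 and 0.033 m and z of the grasp point in the frame of blank below 0.03 m).
It fails at once if another thing on the table is moved by more than 20 mm (distance of any of salve_jar, hasp, bit_box, tape_measure, hex_key, red_block, offcut_a from where it was at the start of the episode above 0.02 m).
It also fails if it takes over 43 s, if anything falls off the work surface, if the arm or the gripper's body presses on something with over 40 N, if the wrist force passes 120 N, or if a joint passes its speed limit or range.

ROBOT

A 6-joint arm with a two-finger parallel gripper is mounted at the origin on a cart in front of the work surface, level with it; the furniture and walls round the work are solid. World frame = base frame: x ahead of the robot, y to its left, z up, the work surface at z = 0. Lengths are in m, angles in rad, forces in N, time in s.
With the tool pointing down it reaches from about 0.225 to 0.875 m from the base axis. Payload 3.4 kg.
Tool frame: the origin (TCP) lies at the very end of the fingers, on their centre line; the grasp point (between the pads) lies 19 mm behind it (grasp_offset is the distance from the TCP to the grasp point, in m); y points along the fingers, z is the direction in which the jaws open and shut, and the axes are right-handed (so a half turn about y gives the same grasp; the last joint's range is limited). The gripper opens to 85 mm and grips with 20 to 120 N. Pads are 22 mm wide; open, the fingers measure 114 mm over their backs; the gripper's body (76 mm by 85 mm) begins 54 mm behind the grasp point. The pads swing forward as they close: fully open they stand 13 mm farther back than shut.
Start: joints at [-1.385, 0.276, 1.505, -0, 1.361, -0.121], TCP at [0.174, -0.548, 0.231] pointing down, gripper open.
Joint ranges: [-2.89, 2.89], [-0.75, 2.08], [0.22, 2.7], [-1.18, 4.32], [0.11, 2.71], [-2.7, 2.7]. Speed limits (rad/s): [2.57, 2.57, 3.14, 3.14, 3.14, 3.14].

INTERFACE

Orientations are given as a unit quaternion [w, x, y, z].
In Python, from rig import get_state, get_image, sign_off, grasp_offset gives the robot as it stands.
- The arm moves only by the shell command python3 -m jog 'ROWS' [FORCE]. ROWS is JSON, one flat list of numbers, 7 for each row, row after row: the closure in counts, from 0 (fully open) to 255 (shut), then the shift along the tool's x, y, z in cm, then the turn, a rotation vector about the tool's x, y, z in units of 8 degrees (1.0 is 8 degrees). In form: [jaw, tx, ty, tz, rx, ry, rz, jaw, tx, ty, tz, rx, ry, rz, ...]. A call has 1 to 12 rows; each row is the pose to reach, as a shift and turn from the pose commanded when the call began, along the tool's axes at that moment; what a row does not reach only later rows make up. A row lasts 1/8 s, in which the tool goes at most 62.5 mm and 10.7 degrees, less where a joint would pass 70% of its speed; a pose out of reach is approached as far as the arm can. A call with a gripper value outside its range is refused whole. The fingers move at their own pace and stop on an object; FORCE is the grip in N (left out, the last holds). Time passes only in rows, so rows that repeat a pose let the fingers close. It gives the time, the measured TCP pose, the force and the opening at its end, in the units of the state.
- get_state(): the state, without advancing time (a new reading comes with each control period).
- get_image(name): name is "scene" or "top" or "wrist"; returns a dict with "color" (400x640x3 uint8, blue, green, red), "mtx" (3x3 intrinsics, pixels), "R" (3x3) and "t" (3): a world point X has camera coordinates R X + t; the wrist camera has in their place "tool_from_camera" (4x4, takes a point from camera to tool coordinates, whose origin is the TCP and whose axes are the tool frame's). Camera axes: x right, y down, z forward; pixel columns grow to the right and rows downward; lengths in m; the calibration is good to about 2 mm. A picture is of the moment at which its call begins: read the wrist's pose just before it. There is no depth.
- sign_off(): hands the job in, once; it reports no verdict.
The state is a dict: "clock": time; "qpos": joint angles; "qd": joint speeds; "effort": joint torques, N m; "position": TCP position; "ee_rot": TCP orientation; "contact_force": force on the tool from outside, world axes, zero at the start; "moment": the same for the moment, N m; "width": finger opening in m.
Only numpy, scipy, OpenCV 4.12 (cv2) and the standard library are available. Lean on these libraries where they do the work, as an engineer would, in place of code of your own. Each camera call takes 0.05 s, during which the arm holds its last target.

## Working session

There is one attempt and no reset: what is moved stays moved. The work goes in short steps, Python scripts to look and compute and a shell command to move; the robot and the scene stay as the last step left them, time stands still between calls to the robot, and variables do not carry over. Pictures are saved under pics/ and viewed, and the job is handed in when it is done.

```bash
mkdir -p pics; ls; python3 - <<'E'
from rig import *
import cv2
s=get_state()
for k,v in s.items(): print(k,v)
for n in("scene","top"):
    im=get_image(n); cv2.imwrite(f"pics/{n}0.png",im["color"]); print(n,im["mtx"],im["R"],im["t"])
print(grasp_offset)
E
```

```text
pics
clock 0.0
qpos [-1.38498922e+00  2.76590561e-01  1.50614626e+00  1.41133677e-05
  1.36070583e+00 -1.21005812e-01]
qd [-0.00155128 -0.00084457 -0.00126169 -0.00111467  0.0010093   0.0001343 ]
effort [ 2.86972572e-04 -4.16777372e+01 -2.45804322e+01 -1.83225416e-04
  1.10641497e-02  5.32317529e-06]
position [ 0.17355913 -0.54761723  0.23043702]
ee_rot [ 0.10803239 -0.10806502  0.69945647 -0.6981487 ]
contact_force [1.25976883 0.25396522 0.20665045]
moment [-0.04242826 -0.01280169  0.0153228 ]
width 0.0855326785409245
scene [[367.92733323   0.         319.83147844]
 [  0.         367.92733323 202.29395968]
 [  0.           0.           1.        ]] [[-0.87886437  0.4770693  -0.00151749]
 [ 0.41792138  0.7683593  -0.48473262]
 [-0.23008508 -0.42664842 -0.87466107]] [ 0.49687908 -0.23158388  1.1669826 ]
top [[376.96778956   0.         316.72250262]
 [  0.         376.96778956 197.15527869]
 [  0.           0.           1.        ]] [[-0.01643149 -0.99982015 -0.00946961]
 [-0.98459614  0.01782866 -0.17393268]
 [ 0.17407023  0.00646577 -0.98471201]] [0.03211767 0.56615817 0.95461238]
0.0187
```

View pics/top0.png

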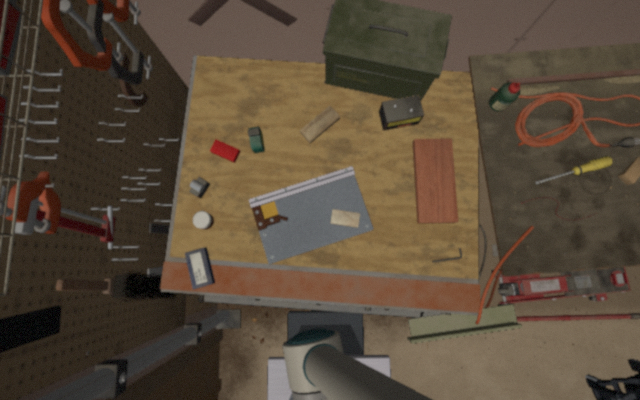

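View pics/scene0.png

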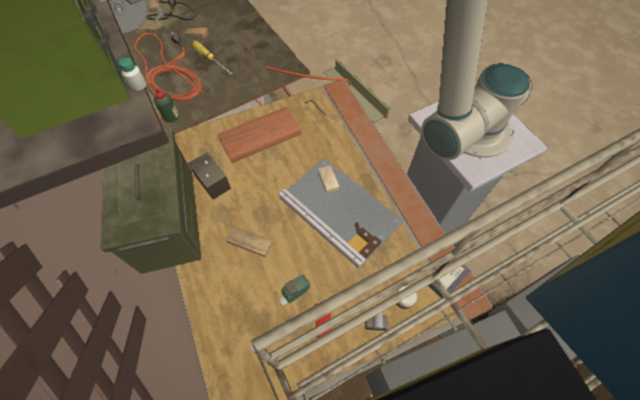

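The top view shows the jig at about (310,215), with the rail along its upper edge from (250,203) to (353,172). The pocket is at the left, around (270,211), and the blank at (345,218). I'll enlarge this next.

```bash
python3 - <<'E'
import cv2
a=cv2.imread("pics/top0.png")[162:267,240:380]; cv2.imwrite("pics/topc.png",cv2.resize(a,None,fx=5.5,fy=5.5,interpolation=cv2.INTER_CUBIC))
a=cv2.imread("pics/scene0.png")[155:270,270:410]; cv2.imwrite("pics/scenec.png",cv2.resize(a,None,fx=5,fy=5,interpolation=cv2.INTER_CUBIC))
E
```

```text
(no output)
```

View pics/topc.png

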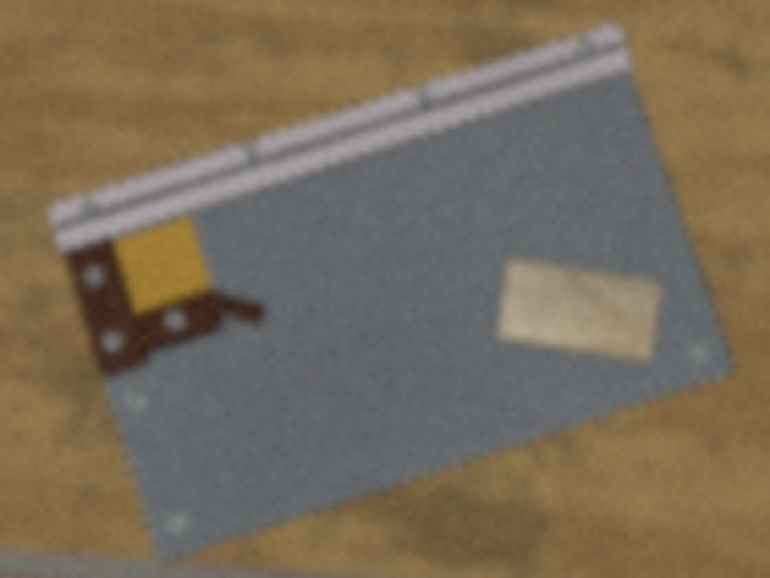

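View pics/scenec.png

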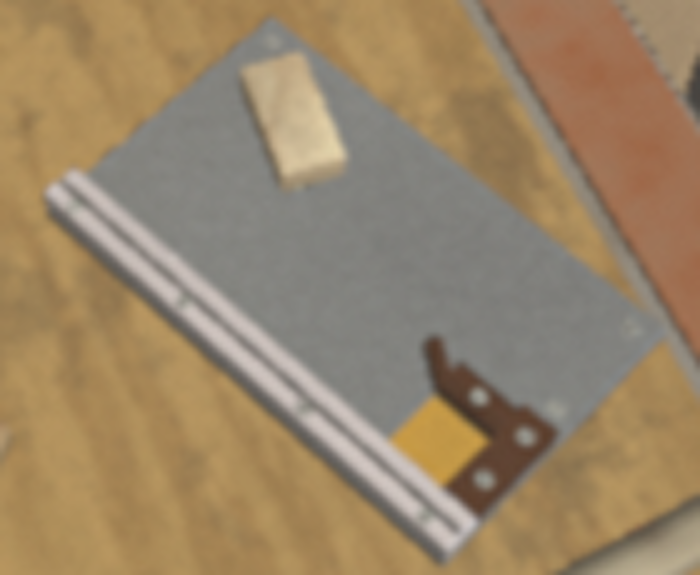

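```bash
cat > h.py <<'E'
import numpy as np, cv2
from rig import *
from scipy.spatial.transform import Rotation as Ro
def ray(im,uv,z):
    uv=np.atleast_2d(uv).astype(float)
    d=np.c_[(uv-im["mtx"][:2,2])/im["mtx"][0,0],np.ones(len(uv))]@im["R"]
    c=-im["R"].T@im["t"]
    return (c+d*((z-c[2])/d[:,2])[:,None])[:,:2]
def fit(J,W):  # rigid 2D
    a=J-J.mean(0);b=W-W.mean(0);th=np.arctan2((a[:,0]*b[:,1]-a[:,1]*b[:,0]).sum(),(a*b).sum())
    R=np.array([[np.cos(th),-np.sin(th)],[np.sin(th),np.cos(th)]]);t=W.mean(0)-R@J.mean(0)
    return th,R,t,(J@R.T+t-W)
E
python3 - <<'E'
from h import *
def do(n,s,off,pts):
    im=get_image(n)
    J=np.array([p[0] for p in pts])/1e3
    W=np.vstack([ray(im,(np.array(p[2])+.5)/s-.5+off,p[1]) for p in pts])
    th,R,t,r=fit(J,W); print(n,"jig",th,t,"\n",(r*1e3).round(1)); return im,th,R,t
im,th,R,t=do("top",5.5,(240,162),[((-100,150),.012,(160,558)),((-100,-150),.012,(733,372)),((84,150),.026,(50,210)),((84,-150),.026,(618,27)),((60,150),.026,(68,250)),((60,-150),.026,(630,70))])
T=t,R
B=ray(im,(np.array([(510,258),(662,283),(650,358),(498,340)])+.5)/5.5-.5+(240,162),.034)
jb=(B-t)@R
print("blank J",jb*1e3,jb.mean(0),np.linalg.norm(np.roll(jb,-1,0)-jb,axis=1))
im2,th2,R2,t2=do("scene",5,(270,155),[((-100,150),.012,(663,342)),((-100,-150),.012,(270,17)),((84,150),.026,(445,553)),((84,-150),.026,(47,195)),((60,150),.026,(474,523)),((60,-150),.026,(72,172))])
B=ray(im2,(np.array([(242,72),(303,54),(346,158),(281,181)])+.5)/5-.5+(270,155),.034)
jb=(B-t2)@R2
print("blank J",jb*1e3,jb.mean(0),np.linalg.norm(np.roll(jb,-1,0)-jb,axis=1))
s=get_state();q=s["ee_rot"];M=Ro.from_quat(np.r_[q[1:],q[0]]).as_matrix();print(M.round(3))
E
```

```text
top jig 0.2976179376165879 [0.53255732 0.04158892] 
 [[-2.9  1.1]
 [-1.  -2.4]
 [ 1.9  1.3]
 [ 1.7 -0.8]
 [-0.8  3.5]
 [ 1.1 -2.6]]
blank J [[ -12.90048404  -59.43640835]
 [ -47.59570961 -126.03467924]
 [ -80.43372738 -108.48869441]
 [ -49.2888194   -41.18312006]] [-0.04755469 -0.08378573] [0.07509386 0.03723167 0.07416229 0.04070987]
scene jig 0.2927262074487671 [0.53561917 0.04717129] 
 [[-4.3 -1.8]
 [-0.7  1.1]
 [ 2.5  2.2]
 [ 3.1 -1.6]
 [ 0.6  1.8]
 [-1.2 -1.7]]
blank J [[ -49.33171436 -124.66391292]
 [ -82.87399128 -108.48553465]
 [ -49.19883088  -42.73369996]
 [ -13.04530296  -58.07931984]] [-0.04861246 -0.08349062] [0.03724009 0.07387368 0.03927551 0.07583015]
[[-0.953 -0.     0.302]
 [-0.302  0.001 -0.953]
 [-0.    -1.    -0.001]]
```

Both views agree on the blank in the jig frame: about (-48,-84) mm with a 27.6° tilt. They give the jig at about (0.534, 0.044), yaw 0.295, with 3–5 mm disagreement. The tool is already lined up with the jig (tool x = −jig x, tool z = −jig y). I'll move above the board and refine with the wrist camera.

```bash
python3 -m jog '[0,-45,0,-40,0,0,0,0,-45,0,-40,0,0,0,0,-45,0,-40,0,0,0,0,-45,0,-40,0,0,0,0,-45,0,-40,0,0,0,0,-45,0,-40,0,0,0,0,-45,0,-40,0,0,0,0,-45,0,-40,0,0,0,0,-45,0,-40,0,0,0,0,-45,0,-40,0,0,0,0,-45,0,-40,0,0,0,0,-45,0,-40,0,0,0]'; python3 - <<'E'
from h import *
s=get_state(); im=get_image("wrist"); cv2.imwrite("pics/w1.png",im["color"])
print(s["clock"],s["position"],s["ee_rot"],s["contact_force"]); print(im["mtx"],im["tool_from_camera"])
E
```

```text
clock: 1.7
position: [0.4813, -0.0313, 0.231]
ee_rot: [-0.108, 0.109, -0.699, 0.699]
contact_force: [-0.5, 0.5, -0.3]
width: 0.0854
1.7 [ 0.4813024  -0.03128776  0.23099909] [-0.10776818  0.10864296 -0.69859958  0.69895733] [-0.53496867  0.5201718  -0.28730339]
[[318.90400139   0.         319.22549989]
 [  0.         318.90400139 202.05703585]
 [  0.           0.           1.        ]] [[-1.31735731e-04  9.50566167e-01  3.10522054e-01 -7.91263058e-02]
 [ 1.49043619e-03 -3.10521525e-01  9.50565180e-01 -1.42237853e-01]
 [ 9.99998881e-01  5.88036706e-04 -1.37585144e-03  6.69696490e-04]
 [ 0.00000000e+00  0.00000000e+00  0.00000000e+00  1.00000000e+00]]
```

View pics/w1.png

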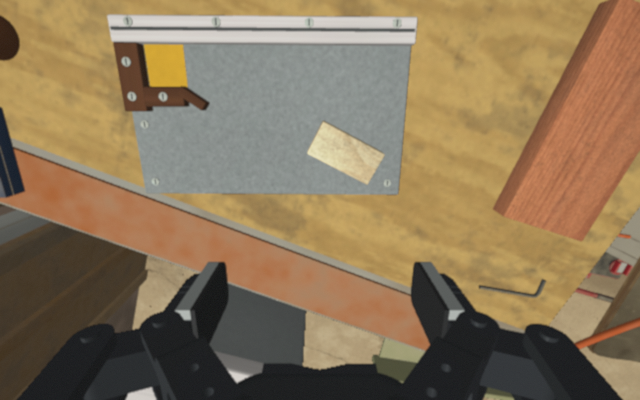

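The wrist view shows the whole jig: rail from (110,28) to (415,30), yellow floor around (166,66), blank at (345,153). I'll enlarge it to pick corners.

```bash
python3 - <<'E'
import cv2
I=cv2.imread("pics/w1.png")
for n,(x,y,w,h) in dict(a=(95,5,130,100),b=(290,5,135,100),c=(290,105,135,100),d=(115,105,135,100)).items():
    cv2.imwrite(f"pics/w1{n}.png",cv2.resize(I[y:y+h,x:x+w],None,fx=4,fy=4,interpolation=cv2.INTER_CUBIC))
import numpy as np
r=np.vstack([np.hstack([cv2.imread(f"pics/w1{k}.png")[:, :396] for k in p]) for p in ("ab",)])
l=np.vstack([np.hstack([cv2.resize(I[5:80,95:225],(520,300),interpolation=2)[:,:390],np.zeros((300,10,3),np.uint8),cv2.resize(I[5:80,335:435],(400,300),interpolation=2)]),
 np.hstack([cv2.resize(I[125:200,115:215],(400,300),interpolation=2),cv2.resize(I[115:200-10,300:400],(400,300),interpolation=2)])])
cv2.imwrite("pics/w1m.png",l); print(l.shape)
E
```

```text
(600, 800, 3)
```

View pics/w1m.png

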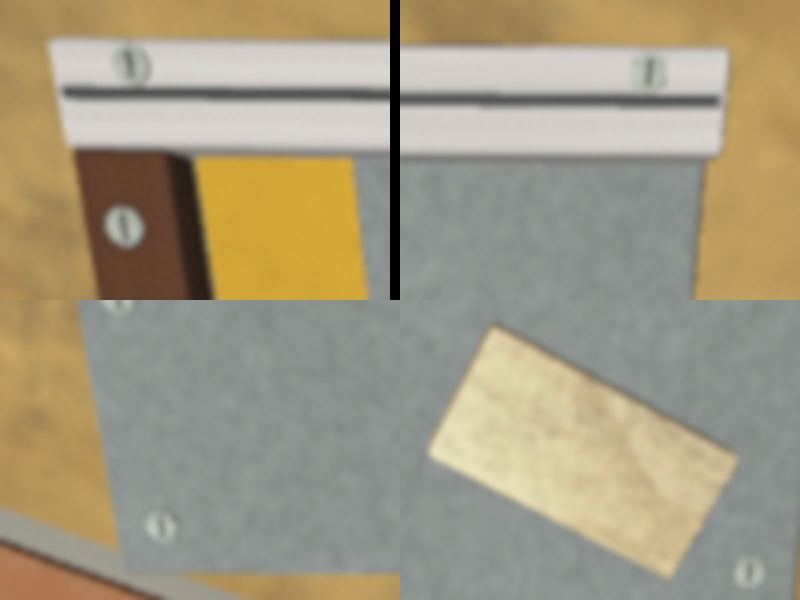

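View pics/w1c.png

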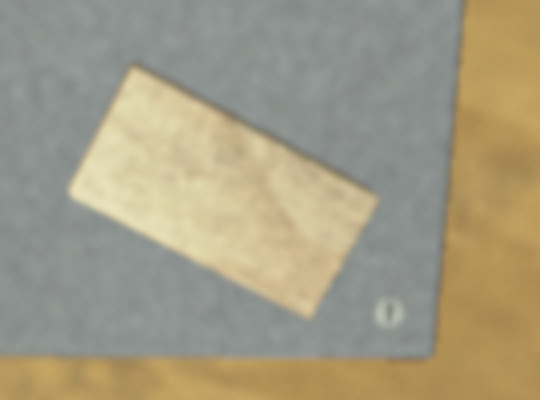

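```bash
cat >> h.py <<'E'
TFC=np.array([[-1.31735731e-04,9.50566167e-01,3.10522054e-01,-7.91263058e-02],[1.49043619e-03,-3.10521525e-01,9.50565180e-01,-1.42237853e-01],[9.99998881e-01,5.88036706e-04,-1.37585144e-03,6.69696490e-04],[0,0,0,1]])
KW=np.array([[318.90400139,0,319.22549989],[0,318.90400139,202.05703585],[0,0,1]])
def wim(pos,q):
    M=np.eye(4);M[:3,:3]=Ro.from_quat(np.r_[q[1:],q[0]]).as_matrix();M[:3,3]=pos
    C=np.linalg.inv(M@TFC)
    return dict(mtx=KW,R=C[:3,:3],t=C[:3,3])
E
python3 - <<'E'
from h import *
im=wim([0.4813024,-0.03128776,0.23099909],[-0.10776818,0.10864296,-0.69859958,0.69895733])
f=lambda p,o:(np.array(p)+.5)/4-.5+np.array(o)
P=[((84,150),.026,f((48,39),(95,5))),((60,150),.026,f((67,147),(95,5))),((84,-150),.026,f((329,47),(335,5))),((60,-150),.026,f((320,155),(335,5))),
((-100,150),.012,f((125,273),(115,125))),((-100,-150),.012,f((433,357),(290,105))),((60,125),.012,f((193,156),(95,5)))]
J=np.array([p[0] for p in P])/1e3; W=np.vstack([ray(im,p[2],p[1]) for p in P])
th,R,t,r=fit(J,W);print(th,t,(r*1e3).round(1))
B=ray(im,np.array([f(p,(290,105)) for p in [(137,64),(379,198),(311,318),(69,193)]]),.034)
jb=(B-t)@R; print(jb*1e3,jb.mean(0)*1e3,np.linalg.norm(np.roll(jb,-1,0)-jb,axis=1))
M=Ro.from_quat([0.10864296,-0.69859958,0.69895733,-0.10776818]).as_matrix(); print("tool axes in jig",R.T@M[:2],"tcp jig",R.T@(np.array([0.4813024,-0.03128776])-t))
E
```

```text
0.3023443318604477 [0.53211938 0.04297823] [[ 0.2  1. ]
 [-0.3  0.8]
 [ 1.  -0.6]
 [ 0.5 -0.6]
 [-0.9  1.1]
 [-0.6 -1.2]
 [-0.  -0.5]]
[[ -14.05710161  -60.51796511]
 [ -48.41561472 -125.36343546]
 [ -81.56281282 -108.96147907]
 [ -47.51330357  -42.72734149]] [-47.88720818 -84.39255528] [0.07338557 0.03698325 0.07447369 0.03789226]
tool axes in jig [[-9.99987080e-01 -1.29843346e-03  4.91471685e-03]
 [-4.91430909e-03 -3.17048849e-04 -9.99987874e-01]] tcp jig [-0.07062534 -0.05576615]
```

```bash
python3 -m jog '[135,4.1,0,2.6,0,0,0,135,4.1,5,2.6,0,0,0,135,4.1,11,2.6,0,0,0,135,4.1,17,2.6,0,0,0,135,4.1,20,2.6,0,0,0,135,4.1,21.5,2.6,0,0,0,135,4.1,21.5,2.6,0,0,0,135,4.1,21.5,2.6,0,0,0]' 20; python3 - <<'E'
from h import *
s=get_state(); im=get_image("wrist"); cv2.imwrite("pics/w2.png",im["color"])
print(s["clock"],s["position"],s["contact_force"],s["width"])
c,q=np.cos(.3023),np.sin(.3023);R=np.array([[c,-q],[q,c]]);print(R.T@(s["position"][:2]-[.5321,.0430]))
E
```

```text
clock: 2.75
position: [0.451, -0.0691, 0.017]
ee_rot: [-0.108, 0.107, -0.699, 0.699]
contact_force: [0.8, 0.2, -0.3]
width: 0.041
2.75 [ 0.45102032 -0.06905543  0.01703728] [ 0.75123027  0.15508339 -0.25141936] 0.04103072349826216
[-0.11076383 -0.08283542]
```

View pics/w2.png

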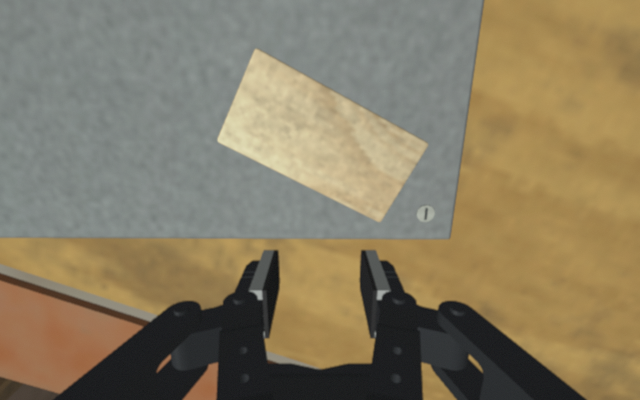

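The blank lies ahead of the fingers, with its tail corner at (380,220) just in front of the right pad. I'll shift 5 mm towards the tail and push gently.

```bash
python3 -m jog '[135,0,0,0.5,0,0,0,135,-1.5,0,0.5,0,0,0,135,-2.2,0,0.5,0,0,0,135,-2.9,0,0.5,0,0,0,135,-3.6,0,0.5,0,0,0,135,-4.3,0,0.5,0,0,0,135,-5,0,0.5,0,0,0,135,-5.7,0,0.5,0,0,0,135,-6.4,0,0.5,0,0,0,135,-7,0,0.5,0,0,0,135,-7,0,0.5,0,0,0]'; python3 - <<'E'
from h import *
s=get_state(); im=get_image("wrist"); cv2.imwrite("pics/w3.png",im["color"])
print(s["clock"],s["position"],s["contact_force"],s["width"])
c,q=np.cos(.3023),np.sin(.3023);R=np.array([[c,-q],[q,c]]);print(R.T@(s["position"][:2]-[.5321,.0430]))
E
```

```text
clock: 4.18
position: [0.5196, -0.0517, 0.0163]
ee_rot: [-0.108, 0.108, -0.699, 0.699]
contact_force: [0.6, -0.1, -0.0]
width: 0.04
4.175 [ 0.51960505 -0.05167274  0.01631372] [ 0.55382364 -0.09205865 -0.03980775] 0.03997124612491765
[-0.04011402 -0.08665978]
```

View pics/w3.png

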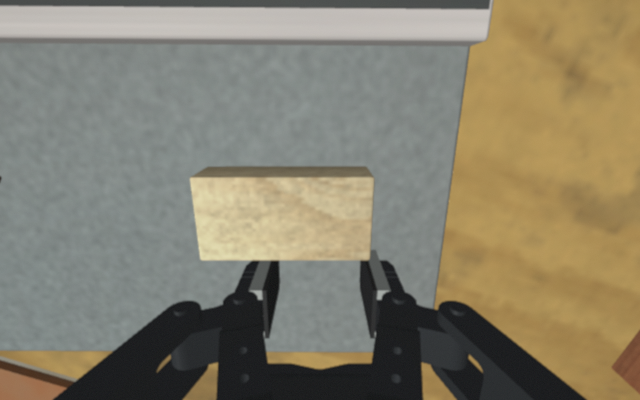

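The blank is now square to the rail, corners (191,178) to (372,260), but off centre to the left of the fingers. I'll measure it, back off and re-centre.

```bash
cat >> h.py <<'E'
cq,sq=np.cos(.3023),np.sin(.3023);RJ=np.array([[cq,-sq],[sq,cq]]);TJ=np.array([.5321,.0430])
def toJ(im,uv,z): return (ray(im,uv,z)-TJ)@RJ*1e3
def look(name):
    s=get_state(); im=get_image("wrist"); cv2.imwrite(f"pics/{name}.png",im["color"])
    print(s["clock"],"F",s["contact_force"].round(2),"w",s["width"],"tcp jig",RJ.T@(s["position"][:2]-TJ)*1e3,s["position"][2])
    print(s["position"].tolist(),s["ee_rot"].tolist())
    w=wim(s["position"],s["ee_rot"]); return w,im["color"]
E
python3 - <<'E'
from h import *
s=get_state();w=wim(s["position"],s["ee_rot"])
b=toJ(w,[(191,178),(372,177),(372,260),(200,261)],.034);print(b.round(1),b.mean(0))
E
```

```text
[[   7.8  -35.4]
 [   8.5 -108. ]
 [ -28.6 -110. ]
 [ -29.5  -34.9]] [-10.45103747 -72.05759708]
```

```bash
python3 -m jog '[135,0.8,0,0,0,0,0,135,0.8,0,-1.5,0,0,0,135,0.8,0,-1.5,0,0,0,135,0,0,-1.5,0,0,0,135,-0.8,0,-1.5,0,0,0,135,-1.6,0,-1.5,0,0,0,135,-2.4,0,-1.5,0,0,0,135,-3.2,0,-1.5,0,0,0,135,-3.8,0,-1.5,0,0,0,135,-4.3,0,-1.5,0,0,0,135,-4.7,0,-1.5,0,0,0,135,-4.9,0,-1.5,0,0,0]'; python3 - <<'E'
from h import *
look("w4")
E
```

```text
clock: 5.72
position: [0.5613, -0.0226, 0.0163]
ee_rot: [-0.108, 0.108, -0.699, 0.699]
contact_force: [-0.2, 0.6, 0.4]
width: 0.0404
5.725 F [-0.2   0.56  0.41] w 0.04038346499545903 tcp jig [  8.36201316 -71.34282216] 0.016262031198947383
[0.561322780911918, -0.022618218613975404, 0.016262031198947383] [-0.10812900084515846, 0.10799981054777283, -0.698747657968018, 0.698853253968301]
```

View pics/w4.png

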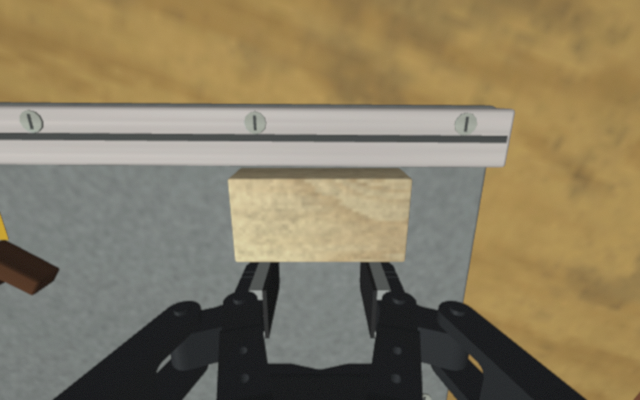

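The blank (229–411, 170–261) is square, centred on the fingers and a few mm short of the rail. I'll nudge it until there is contact force.

```bash
python3 -m jog '[135,-0.2,0,0,0,0,0,135,-0.3,0,0,0,0,0,135,-0.4,0,0,0,0,0,135,-0.4,0,0,0,0,0]'; python3 - <<'E'
from h import *
print(get_state()["contact_force"])
E
python3 -m jog '[135,-0.1,0,0,0,0,0,135,-0.1,0,0,0,0,0,135,-0.1,0,0,0,0,0]';python3 - <<'E'
from h import *
look("w5")
E
```

```text
clock: 6.28
position: [0.564, -0.0217, 0.0162]
ee_rot: [-0.108, 0.109, -0.699, 0.699]
contact_force: [-2.6, -1.4, 1.4]
width: 0.0402
[-2.55928517 -1.43630379  1.35261108]
clock: 6.65
position: [0.5641, -0.0215, 0.0162]
ee_rot: [-0.107, 0.109, -0.699, 0.699]
contact_force: [-4.7, -2.2, 3.5]
width: 0.0402
6.65 F [-4.71 -2.16  3.51] w 0.04020830257272003 tcp jig [ 11.31045689 -71.12852853] 0.016246127736391475
[0.5640737265032965, -0.021535841355650207, 0.016246127736391475] [-0.1069253033403793, 0.1092972561793987, -0.6987509516986968, 0.6988334542631659]
```

View pics/w5.png

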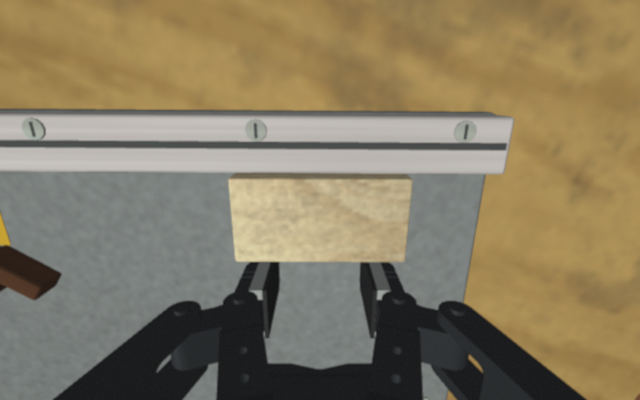

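The blank is seated on the rail: the gap is closed, force is about 6 N and the TCP is held at x=11.3, as expected for 11+11. Now I'll retreat, lift, shut the fingers and go behind the tail.

```bash
python3 -m jog '[135,0.5,0,0,0,0,0,135,1.5,0,0,0,0,0,255,1.5,-3,0,0,0,0,255,1.5,-6,0,0,0,0,255,0,-6,3.5,0,0,0,255,-2.7,-6,6.9,0,0,0,255,-2.7,-6,6.9,0,0,0,255,-2.7,-3,6.9,0,0,0,255,-2.7,-1,6.9,0,0,0,255,-2.7,-0.1,6.9,0,0,0,255,-2.7,-0.1,6.9,0,0,0]'; python3 - <<'E'
from h import *
look("w6")
E
```

```text
clock: 8.07
position: [0.6116, -0.0784, 0.0169]
ee_rot: [0.108, -0.109, 0.699, -0.699]
contact_force: [-0.9, -0.3, 0.3]
width: 0.0001
8.075 F [-0.9  -0.34  0.3 ] w 0.00012408214204053848 tcp jig [  39.7542603  -139.54436323] 0.016861848160720307
[0.6115962611094434, -0.07838111463731362, 0.016861848160720307] [0.10766061857587739, -0.10854068224246106, 0.6989992999016394, -0.6985900731066956]
```

View pics/w6.png

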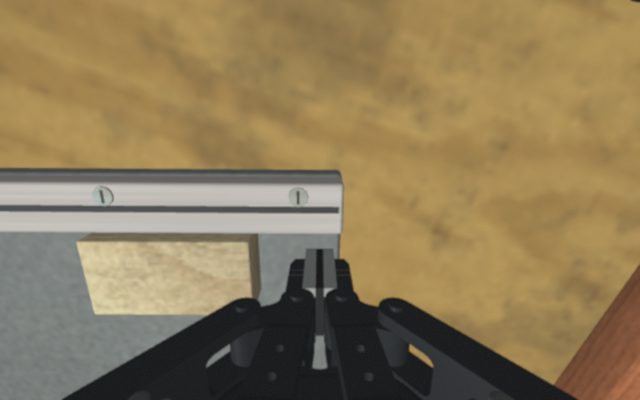

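```bash
python3 -m jog '[255,0,0,-1.5,0,0,0,255,0,0,-2.3,0,0,0,255,0,0,-3.1,0,0,0,255,0,0,-4,0,0,0,255,0,0,-5,0,0,0,255,0,0,-6,0,0,0,255,0,0,-7,0,0,0,255,0,0,-8,0,0,0,255,0,0,-9,0,0,0,255,-0.05,0,-10,0,0,0,255,-0.05,0,-10.5,0,0,0,255,-0.05,0,-10.5,0,0,0]'; python3 - <<'E'
from h import *
look("w7")
E
```

```text
clock: 9.62
position: [0.5807, 0.0221, 0.0171]
ee_rot: [0.108, -0.108, 0.699, -0.699]
contact_force: [0.3, 0.2, -1.3]
width: 0.0003
9.625 F [ 0.3   0.23 -1.31] w 0.0002935722012089056 tcp jig [ 40.16318831 -34.41296605] 0.017114839791116398
[0.5806872736532569, 0.02210476690814697, 0.017114839791116398] [0.10796977052929814, -0.1084557858739631, 0.6989386655641525, -0.6986162129107177]
```

View pics/w7.png

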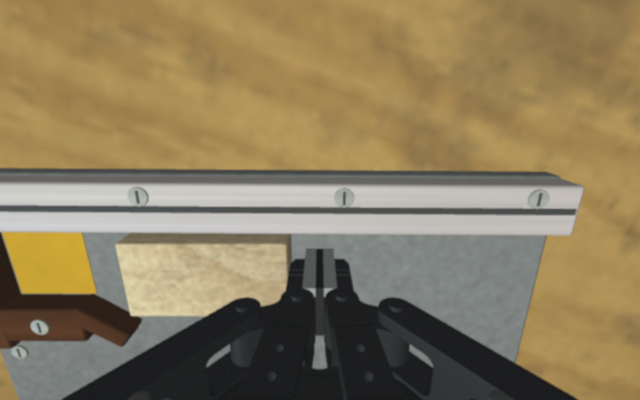

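The blank (117–291) slides along the rail and its nose is approaching the yellow pocket, with the keeper clear. I'll continue.

```bash
python3 -m jog '[255,0,0,-0.8,0,0,0,255,0,0,-1.6,0,0,0,255,0,0,-2.4,0,0,0,255,0,0,-3.2,0,0,0,255,0,0,-4,0,0,0,255,0,0,-4.8,0,0,0,255,0,0,-5.4,0,0,0,255,0,0,-5.9,0,0,0,255,0,0,-6.2,0,0,0,255,0,0,-6.2,0,0,0]'; python3 - <<'E'
from h import *
look("w8")
E
```

```text
clock: 10.92
position: [0.5623, 0.0808, 0.0173]
ee_rot: [0.108, -0.108, 0.699, -0.699]
contact_force: [-0.1, -0.1, -0.7]
width: 0.0002
10.925 F [-0.12 -0.09 -0.69] w 0.00018385075028109373 tcp jig [40.11817093 27.04115755] 0.01730175899073695
[0.5623483789243754, 0.08075880576568875, 0.01730175899073695] [0.10806941793138303, -0.10809103322439814, 0.6988048887429277, -0.6987911396929976]
```

View pics/w8.png

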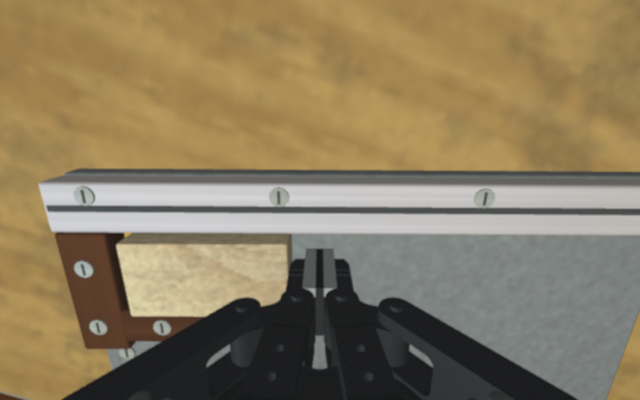

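The blank is in the pocket and just short of the stop. I'll advance in small steps until force shows.

```bash
python3 -m jog '[255,0,0,-0.3,0,0,0,255,0,0,-0.5,0,0,0,255,0,0,-0.7,0,0,0,255,0,0,-0.7,0,0,0]'; python3 - <<'E'
from h import *
look("w9")
E
```

```text
clock: 11.48
position: [0.5602, 0.0874, 0.0173]
ee_rot: [0.108, -0.108, 0.699, -0.699]
contact_force: [0.3, -0.1, 0.9]
width: -0.0003
11.475 F [ 0.34 -0.12  0.88] w -0.00031400701503064 tcp jig [40.06856665 34.05047133] 0.017278054017925974
[0.5602142342469442, 0.0874355090480521, 0.017278054017925974] [0.1080527384938182, -0.10809451636520875, 0.6988252537924654, -0.6987728142233744]
```

View pics/w9.png

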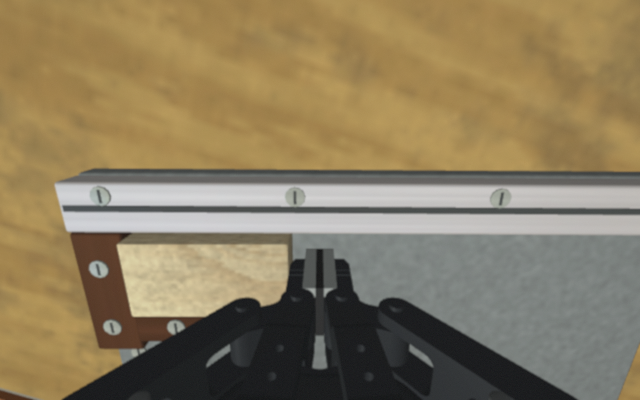

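```bash
python3 -m jog '[255,0,0,-0.2,0,0,0,255,0,0,-0.3,0,0,0,255,0,0,-0.3,0,0,0]';  python3 -m jog '[255,0,0,-0.15,0,0,0,255,0,0,-0.15,0,0,0,255,0,0,-0.15,0,0,0]'; python3 - <<'E'
from h import *
look("w10")
E
```

```text
clock: 11.9
position: [0.5594, 0.0897, 0.0173]
ee_rot: [-0.108, 0.108, -0.698, 0.699]
contact_force: [0.2, -2.9, 0.1]
width: -0.0001
clock: 12.28
position: [0.5595, 0.0898, 0.0175]
ee_rot: [-0.109, 0.108, -0.698, 0.7]
contact_force: [0.8, -7.6, 0.9]
width: 0.0
12.275 F [ 0.76 -7.64  0.88] w 4.0615703072330305e-05 tcp jig [40.10506108 36.54731906] 0.017484039317258077
[0.5595057205488879, 0.08983000038581862, 0.017484039317258077] [-0.1086241240249198, 0.10824819740189774, -0.6976894105823046, 0.6997946940355972]
```

View pics/w10.png

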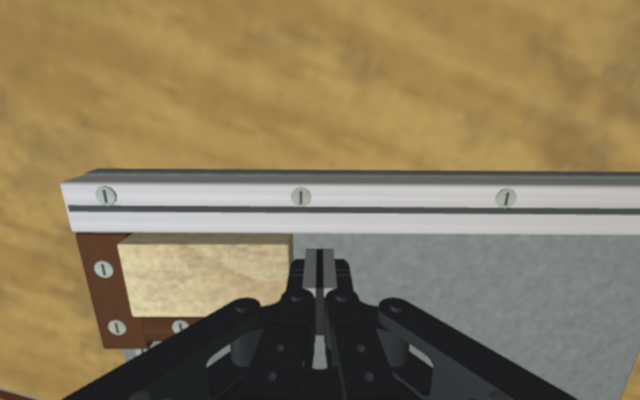

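It is home: force rises to 7.7 N with the TCP held at y=36.5, which fits a tail at 50 mm. I'll retreat and check from above.

```bash
python3 -m jog '[255,0,0,0.5,0,0,0,255,0,0,2,0,0,0,255,0,-3,3,0,0,0,255,3,-8,1,0,0,0,255,7,-12,-3,0,0,0,255,9,-12,-4,0,0,0,255,9,-12,-4,0,0,0,255,9,-12,-4,0,0,0,255,9,-12,-4,0,0,0]'; python3 - <<'E'
from h import *
w,c=look("w11")
cv2.imwrite("pics/w11c.png",cv2.resize(c[0:200,180:440],None,fx=3,fy=3,interpolation=2))
E
```

```text
clock: 13.45
position: [0.4622, 0.1021, 0.1368]
ee_rot: [-0.108, 0.108, -0.699, 0.699]
contact_force: [0.1, -0.0, -0.2]
width: 0.0003
13.45 F [ 0.11 -0.03 -0.16] w 0.0002764478064837571 tcp jig [-49.1424243   77.20296959] 0.13679381685336395
[0.46220136187818917, 0.10207162405599134, 0.13679381685336395] [-0.10772994864952343, 0.10782218602584805, -0.6988117173608005, 0.6988782569545479]
```

View pics/w11.png

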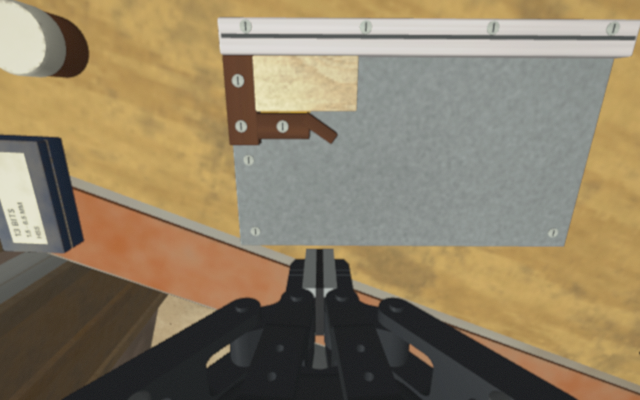

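View pics/w11c.png

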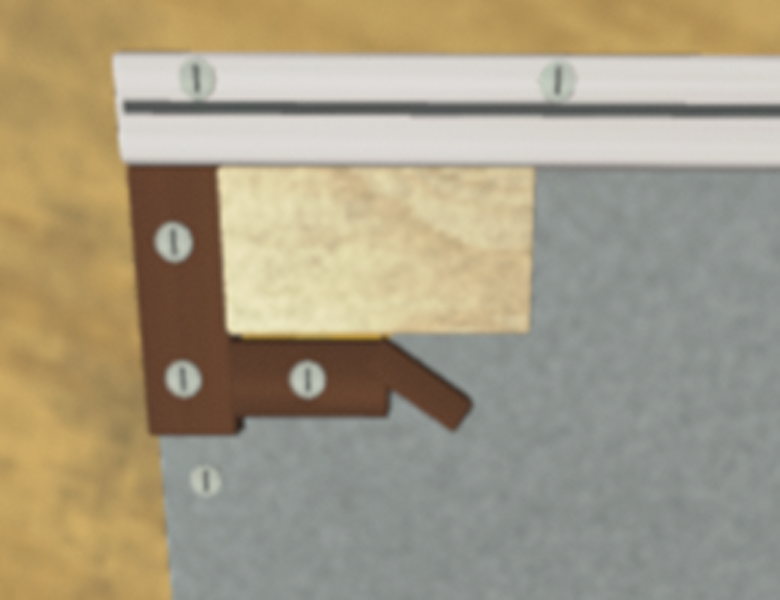

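The crop shows the blank flush under the rail (edge y≈167) and against the stop (x≈218–226), with a sliver of yellow on the keeper side. A numeric check comes before handing in.

```bash
python3 - <<'E'
from h import *
w=wim([0.46220136187818917,0.10207162405599134,0.13679381685336395],[-0.10772994864952343,0.10782218602584805,-0.6988117173608005,0.6988782569545479])
f=lambda p:(np.array(p)+.5)/3-.5+np.array([180,0])
b=toJ(w,np.array([f(p) for p in [(218,168),(535,168),(530,332),(227,334)]]),.034);print(b.round(1),b.mean(0)," home 41,87.5")
E
```

```text
[[ 58.  124.3]
 [ 58.3  50. ]
 [ 21.3  49.7]
 [ 20.6 124.4]] [39.54237847 87.12720404]  home 41,87.5
```

```bash
python3 -c "
from rig import *
print(sign_off())"
```

```text
the job is handed in; nothing more can be done
None
```

I pushed the blank home into the corner pocket and handed the job in at about 13.5 s of the 43 s allowed. `sign_off` gives no verdict, so the checks below are my own.

**What I did**
- **Against the rail:** with the fingers parted 40 mm, I pushed the blank's long side until it turned square and met the rail. It was then still about 160 mm short of home along the rail, and contact force was about 6 N.
- **Into the pocket:** I shut the fingers and pushed from the tail end, sliding it along the rail until it met the end stop. Force rose to 7.7 N with no further travel, and I backed away.

**Last checks** (wrist camera, after retreating)
- **Position:** the blank's centre measured (39.5, 87.1) mm in the jig frame, against (41, 87.5) mm when home. It is square to the rail to within about 0.01 rad.
- **Small disagreement:** the x reading is 1.5 mm short of nominal. That is inside the 4 mm allowed and about the size of the calibration error, and the picture shows no gap at the rail or the stop.
- **Robot:** it stood clear and the force reading was near zero.
- **Other things on the table:** I never went near them, but I did not measure their positions again at the end.
- **Early measurement:** the scene and top cameras first disagreed by about 5 mm on where the jig was. I used the wrist camera's fit instead, which agreed to about 1.5 mm.

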